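# Pin the vessel to its stand and hold the cover over its bolt holes

## Task

Lock the steel vessel to its blue stand: take the pin with the tall, narrow head from the grey rack, push it down through the stand's fork and the vessel's tongue until its head rests on the fork, and let go of it. Then lift the loose cover plate by its black bar and hold it level over the vessel's rectangular flange, one to two centimetres above it and not touching it, with its four holes lined up over the four threaded holes so that the screws could go in (either way round). Finish while still holding the plate there, motionless, and leave everything else where it stands.

Things in the scene. Friction and masses are not known exactly. Their poses are not given: they have to be found in the camera images.
- pin_grip (a point): centre of the head of the loose steel lock pin (0.09 kg). Head: upright cylinder 20 mm wide, 36 mm tall; below it a shank 12 mm wide, 44 mm long, chamfered tip. z up along the pin. Head's underside 18 mm, tip 62 mm below this point. Starts upright in a rack hole (14 mm wide), 44 mm deep, head resting on the rack's top. At home, this point is 18 mm above fork_hole
- rack: fixed grey plastic block 120 mm (its x) by 50 mm (its y), 55 mm tall, origin at the centre of its underside; its two holes are 35 mm either side of the centre along its x. One holds the lock pin, the other the plug
- plug_top (a point): top centre of the other pin, a plug to be left alone: flat round head 32 mm in diameter and only 10 mm thick, standing in the other hole of the rack
- fork_hole (a point): centre of the pin hole at the upper face of the stand's steel fork, 105 mm above the bench, 100 mm in front of the vessel's axis. z up, x towards that axis. The hole, 14 mm wide, runs straight down through fork leaf, vessel tongue and lower fork leaf (8 mm each, 28 mm in all), open below. Fork 34 mm wide along y; nothing within 50 mm is higher
- flange_centre (a point): centre of the upper face of the steel vessel's flange, 150 mm above the bench; opening 66 mm wide. The flange is a plate 90 mm (its x) by 130 mm (its y), 8 mm thick, with four threaded holes 6 mm wide at x = +-30, y = +-50 mm from this point. z up. Vessel and blue stand do not move during a trial
- flange_hole_a (a point): mouth of the threaded hole at x = +30, y = +50 mm of the flange, at the level of its upper face
- flange_hole_b (a point): mouth of the diagonally opposite threaded hole, at x = -30, y = -50 mm of the flange
- cover_grip (a point): centre of the black bar handle of the loose aluminium cover plate (about 0.28 kg), lying flat on the bench. Bar 12 mm thick (its x), 56 mm long (its y), 36 mm tall, upright in the plate's middle. Plate 90 mm (x) by 130 mm (y), 6 mm thick; its upper face is 18 mm, its underside 24 mm below this point. Four through holes 14 mm wide at x = +-30, y = +-50 mm. z up
- cover_hole_a (a point): centre of the cover's hole at x = +30, y = +50 mm, at the underside of the plate
- cover_hole_b (a point): centre of the diagonally opposite hole, at x = -30, y = -50 mm, at the underside of the plate
- jar: bystander, round jar 52 mm wide, 70 mm tall; origin at its underside
- beaker: bystander, glass beaker 66 mm wide, 85 mm tall; origin at its underside
- driver_grip (a point): bystander, handle of a screwdriver 170 mm long lying on the bench
- tray: bystander, low white tray 90 by 120 mm, 22 mm tall, with three screws; origin at its underside
- reagent: bystander, amber bottle 60 mm wide, 120 mm tall; origin at its underside
- weight_center (a point): bystander, brass weight 40 mm wide, 35 mm tall; its centre
There are look-alikes about, which are no part of the job. Leave any yellow look-alike of the part that bears pin_grip alone. Leave any pink look-alike of the part that bears cover_grip alone.

How it is judged:
By the outcome, as a careful person would: the job done as asked, in the order asked, and still so for the second after the job is handed in, while the arm keeps its last pose, push and grip.
It also fails if it takes over 64 s, if anything falls off the work surface, if the arm or the gripper's body presses on something with over 40 N, if the wrist force passes 120 N, or if a joint passes its speed limit or range.

## Robot

A 7-joint arm with a two-finger parallel gripper is mounted at the origin on the work surface. World frame = base frame: x ahead of the robot, y to its left, z up, the work surface at z = 0. Lengths are in m, angles in degrees, forces in N, time in s.
With the tool pointing down it reaches from about 0.425 to 0.875 m from the base axis. Payload 4.7 kg.
Tool frame: the origin (TCP) lies between the finger pads; the fingertips stand 8 mm ahead of it and the grasp point (between the pads) lies 11 mm behind it; z points along the fingers, y is the line along which they close (so a half turn about z gives the same grasp; the last joint's range is limited). The gripper opens to 87 mm and grips with 3 to 60 N. Pads are 19 mm wide; open, the fingers measure 117 mm over their backs; the gripper's body (75 mm by 190 mm) begins 51 mm behind the grasp point.
Start: joints at [75.579, 18.392, -4.016, 83.108, 1.295, 78.541, -3.26], TCP at [0.171, -0.627, 0.231] pointing down, gripper open.
Joint ranges: [-163.93, 163.93], [-17.29, 119.83], [-79.2, 71.16], [3.27, 140.29], [-89.18, 269.18], [5.43, 117.66], [-154.24, 154.24]. Speed limits (degrees/s): [147.25, 147.25, 180, 180, 180, 180, 180].

## Interface

Orientations are given as [roll, pitch, yaw] about the fixed x, y, z axes, in that order (R = Rz(yaw) Ry(pitch) Rx(roll)).
In Python, from cell import env, viewer gives the robot as it stands. The module is installed in compiled form; this text tells all that it offers.
- The arm moves only by the tool arm_command, never from a script. Its argument "series" is a list of rows, each a list of 2 entries, a list of its own where there are three numbers: the shift along the tool's x, y, z in mm, then the turn about the tool's z in rad. A call has exactly 5 rows; each row is the pose to reach, as a shift and turn from the pose commanded when the call began, along the tool's axes at that moment; what a row does not reach only later rows make up. A row lasts 1/10 s, in which the tool goes at most 50 mm and 8.59 degrees, less where a joint would pass 70% of its speed; a pose out of reach is approached as far as the arm can. A call with a gripper value outside its range is refused whole. "grip" is the gripper command: -1 is fully open, 1 is shut, values between are in proportion, set as the call begins (left out, the last holds). The fingers move at their own pace and stop on an object; "grip_force" is the grip in N (left out, the last holds). Time passes only in rows, so rows that repeat a pose let the fingers close, or fill a call up. It gives the time, the measured TCP pose, the force, the opening and the grip force at its end, in the units of the state.
- env.get_obs(): the state, without advancing time (a new reading comes with each control period).
- viewer.read_camera(name): name is "scene" or "top"; returns (picture, depth): 384x512x3 uint8, blue, green, red; 384x512 float32, m along the optical axis (not along the pixel's ray), 0 where there is no reading.
- viewer.calibration(name): a dict with "K" (3x3 intrinsics, pixels), "T" (4x4, takes a point from camera to world coordinates). Camera axes: x right, y up, looking along -z (the intrinsics and any distortion apply to the point x, -y, -z); pixel columns grow to the right and rows downward; lengths in m; the calibration is good to about 2 mm. A picture is of the moment at which its call begins. calibration takes no time and is no camera call.
- env.sign_off(): hands the job in; it is judged then, once.
The state is a dict: "time_s": time; "qpos": joint angles; "joint_velocities": joint speeds; "effort": joint torques, N m; "tool_pos": TCP position; "tool_rot": TCP orientation; "force": force on the tool from outside, world axes, zero at the start; "wrist_torque": the same for the moment, N m; "grip_width": finger opening in m; "grasp_force": force on a finger pad.
Only numpy, scipy, OpenCV 4.12 (cv2) and the standard library are available. Lean on these libraries where they do the work, as an engineer would, in place of code of your own. Each camera call takes 0.05 s, during which the arm holds its last target. There are 200 camera calls.

## Working session

There is one attempt and no reset: what is moved stays moved. The work goes in short steps, Python scripts to look and compute and a tool call to move; the robot and the scene stay as the last step left them, time stands still between calls to the robot, and variables do not carry over. Pictures are saved under pics/ and viewed, at most 10 in all, crops included, and the job is handed in when it is done.

Besides the shell and the picture viewer there is one more tool, called as name(argument=value, ...) on one line, values as JSON. arm_command: Moves the arm, as the interface text tells. Its arguments: {"type":"object","properties":{"series":{"type":"array"},"grip":{"type":"number"},"grip_force":{"type":"number"}},"required":["series"]}

```bash
mkdir -p pics; cat > h.py <<'E'
from cell import env, viewer
import numpy as np, cv2
def cam(n):
    p,d=viewer.read_camera(n); c=viewer.calibration(n); return p,d,np.array(c["K"]),np.array(c["T"])
def ray(K,T,u,v):
    d=np.array([(u-K[0,2])/K[0,0],-(v-K[1,2])/K[1,1],-1.]); return T[:3,3],T[:3,:3]@d
def onz(K,T,u,v,z):
    o,d=ray(K,T,u,v); return o+d*(z-o[2])/d[2]
def proj(K,T,P):
    q=np.linalg.inv(T)@np.append(P,1); return K[0,0]*q[0]/-q[2]+K[0,2], K[1,1]*-q[1]/-q[2]+K[1,2]
def cloud(d,K,T):
    v,u=np.mgrid[:d.shape[0],:d.shape[1]]
    P=np.stack([(u-K[0,2])/K[0,0]*d,-(v-K[1,2])/K[1,1]*d,-d],-1)
    return P@T[:3,:3].T+T[:3,3]
E
python3 - <<'E'
from h import *
print(env.get_obs())
for n in("top","scene"):
    p,d,K,T=cam(n); print(n,K,T,viewer.calibration(n).keys()); cv2.imwrite(f"pics/{n}0.png",cv2.resize(p,(768,576))); np.savez(f"{n}0.npz",p=p,d=d,K=K,T=T)
E
```

```text
{'time_s': 0.0, 'qpos': array([75.57827657, 18.4395203 , -4.01583482, 83.17523229,  1.29451281,
       78.53973487, -3.2600605 ]), 'joint_velocities': array([ 0.04621136, -0.08454471, -0.00158254, -0.01080196, -0.00672623,
        0.0020189 , -0.16345281]), 'effort': array([ 7.89713722e-04, -4.91278625e+01, -4.04016897e-01, -3.12519658e+01,
       -6.39937911e-02,  4.36598877e-02,  1.49730708e-04]), 'tool_pos': array([ 0.17056397, -0.62666714,  0.22945341]), 'tool_rot': array([-1.79890729e+02,  5.14188798e-03,  1.52316154e+01]), 'force': array([-0.06485915,  0.23797947, -0.77584113]), 'wrist_torque': array([-0.01642367, -0.02055293, -0.01429211]), 'grasp_force': 0.0, 'grip_width': 0.08696868935005679}
top [[477.61597486   0.         259.1557901 ]
 [  0.         477.61597486 178.12938351]
 [  0.           0.           1.        ]] [[-0.00901492  0.99402745 -0.10875737  0.34614002]
 [-0.99992514 -0.00986101 -0.00724426  0.03886987]
 [-0.00827345  0.10868393  0.99404193  1.75235283]
 [ 0.          0.          0.          1.        ]] dict_keys(['K', 'T'])
scene [[364.80079278   0.         257.11693967]
 [  0.         364.80079278 189.64711046]
 [  0.           0.           1.        ]] [[ 0.83316885 -0.3483114   0.42954492  0.97474418]
 [ 0.55275628  0.5484362  -0.62743783 -0.61870143]
 [-0.01703424  0.76019531  0.64947127  0.77827421]
 [ 0.          0.          0.          1.        ]] dict_keys(['K', 'T'])
```

View pics/top0.png

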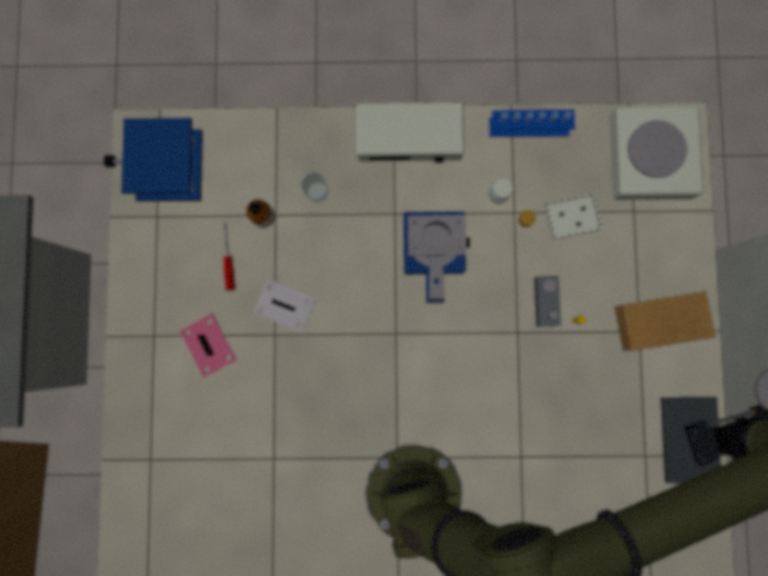

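View pics/scene0.png

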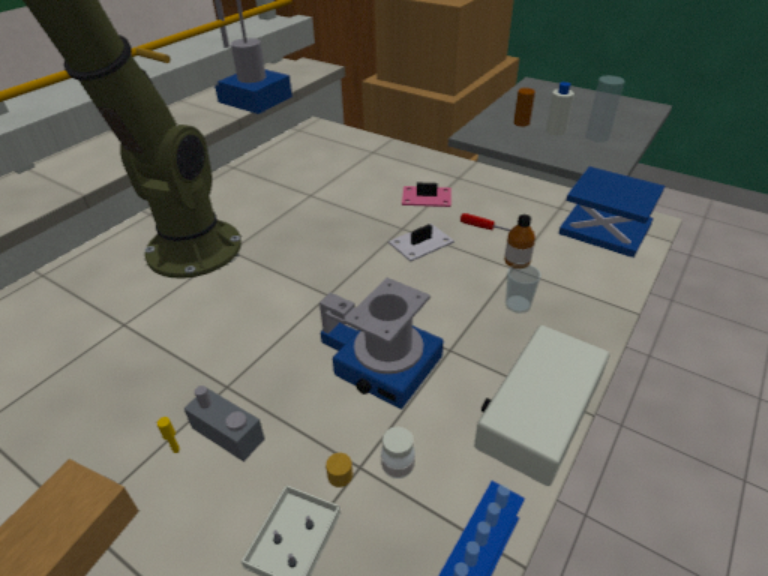

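Candidates for the pin (scene, 768-px view): tall narrow steel head at (202,396), flat plug at (236,420) and the yellow look-alike lying on the bench at (168,432). I choose (202,396). For the cover there is the grey plate at (421,240) and the pink look-alike at (427,193), and I choose the grey one. Next is one close crop to check.

```bash
python3 - <<'E'
from h import *
t=np.load("top0.npz");s=np.load("scene0.npz")
def crop(p,u0,v0,w,h): 
    c=p[v0:v0+h,u0:u0+w]; return cv2.resize(c,(400,300),interpolation=cv2.INTER_CUBIC)
a=np.vstack([np.hstack([crop(s['p'],110,245,80,60),crop(t['p'],340,175,60,45)]),np.hstack([crop(t['p'],255,130,92,69),crop(t['p'],155,180,68,51)])])
cv2.imwrite("pics/crop.png",a)
for n,g in(("top",t),("scene",s)):
    d=g['d']; P=cloud(d,g['K'],g['T'])
    print(n,"zero frac",(d==0).mean())
    for nm,(u,v) in ({"pin":(369,210),"plug":(366,190),"flangeplate":(281,171),"fork":(290,188),"cover":(180,210),"bar":(189,203),"bench":(250,250)} if n=="top" else {"pin":(135,260),"plug":(157,279),"fork":(227,203),"flange":(278,198),"cover":(288,165),"bar":(281,157)}).items():
        print(nm,P[v,u].round(3))
E
```

```text
top zero frac 0.003997802734375
pin [ 0.413 -0.33   0.088]
plug [ 0.485 -0.326  0.065]
flangeplate [ 0.556 -0.027  0.061]
fork [ 0.497 -0.06   0.036]
cover [ 0.423  0.343 -0.002]
bar [0.446 0.303 0.044]
bench [ 0.275  0.088 -0.011]
scene zero frac 0.0041046142578125
pin [ 0.418 -0.326  0.092]
plug [ 0.482 -0.325  0.064]
fork [ 0.487 -0.055  0.1  ]
flange [ 0.619 -0.004  0.143]
cover [0.482 0.298 0.005]
bar [0.449 0.303 0.025]
```

View pics/crop.png

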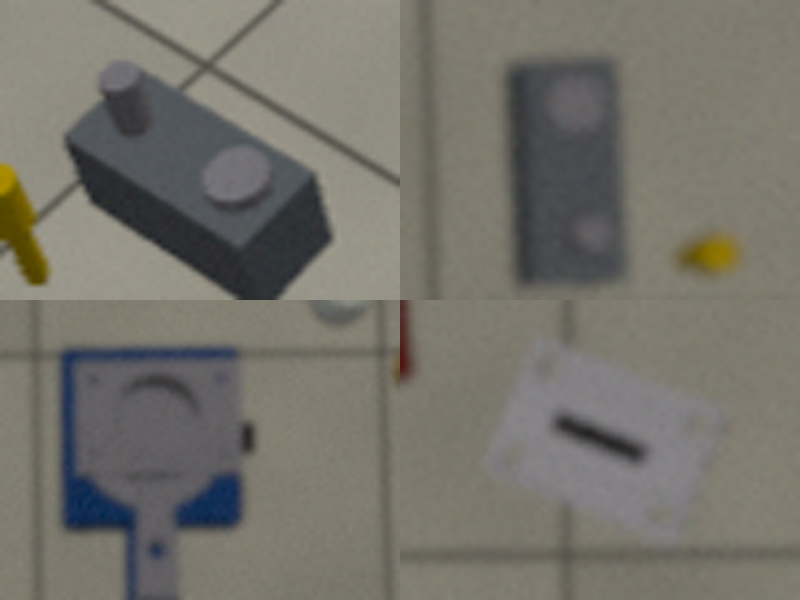

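The crop shows the tall-headed pin in the rack hole nearer the robot (scene px (135,260), top px (369,210)) and the flat plug in the farther hole. The fork hole is the dark spot at top px (290.6,187.5), and the grey cover has its bar at top px (189,203). Now I'll measure these.

```bash
python3 - <<'E'
from h import *
G={n:np.load(n+"0.npz") for n in("top","scene")}
def blob(n,box,fn,up=4):
    g=G[n];u0,v0,u1,v1=box
    c=cv2.resize(g['p'][v0:v1,u0:u1],None,fx=up,fy=up,interpolation=cv2.INTER_CUBIC)
    c=cv2.GaussianBlur(c,(0,0),up*.5)
    m=fn(c.astype(float)).astype(np.uint8)
    k,l,s,ce=cv2.connectedComponentsWithStats(m)
    i=1+np.argmax(s[1:,4]); cs=max(cv2.findContours((l==i).astype(np.uint8),0,1)[0],key=cv2.contourArea)
    f=lambda p:(np.array(p)+.5)/up-.5+[u0,v0]
    return f(ce[i]),s[i,4]/up**2,f(cs[:,0,:].astype(float))
gray=lambda c:c.mean(2)
def rep(nm,n,b,z):
    g=G[n];print(nm,n,b[0].round(2),"area",round(b[1],1),onz(g['K'],g['T'],*b[0],z).round(4))
for n,u,v in(("top",369,210),("scene",135,260),("top",366,190)):
    print(n,G[n]['p'][v,u],G[n]['p'][v-0,u+ (0 if n=="scene" else -6)])
# pin: brighter and redder than rack
b=blob("top",(362,203,376,217),lambda c:c[...,2]>(c[...,2].max()+np.percentile(c[...,2],30))/2);rep("pin",'top',b,.073)
def lil(c): return (c[...,2]-c[...,1]>-3)
b=blob("scene",(126,254,144,274),lambda c:(c[...,2]-c[...,1])>-1);rep("pin","scene",b,.073)
b=blob("top",(348,180,378,222),lambda c:gray(c)<115);print("rack",cv2.minAreaRect(b[2].astype(np.float32)))
r=cv2.minAreaRect(b[2].astype(np.float32));print(onz(G['top']['K'],G['top']['T'],*r[0],.05))
# fork hole: darkest/bluest
for n,box in(("top",(287,184,295,192)),):
    b=blob(n,box,lambda c:gray(c)<(gray(c).min()+np.median(gray(c)))/2);rep("hole",n,b,.105)
# cover
b=blob("top",(158,180,216,228),lambda c:(c[...,0]-c[...,2]>-6)&(gray(c)>110));rep("cover",'top',b,.006)
r=cv2.minAreaRect(b[2].astype(np.float32));q=cv2.boxPoints(r);W=np.array([onz(G['top']['K'],G['top']['T'],*x,.006) for x in q]);print(r,W.round(4).tolist(),np.linalg.norm(np.diff(W,axis=0),axis=1),W.mean(0))
b=blob("top",(176,194,203,214),lambda c:gray(c)<85);rep("bar",'top',b,.03);print(cv2.minAreaRect(b[2].astype(np.float32)))
b=blob("scene",(270,148,294,166),lambda c:gray(c)<80);rep("bar",'scene',b,.024)
g=G['top']
def crop(p,u0,v0,w,h):return cv2.resize(p[v0:v0+h,u0:u0+w],(400,400),interpolation=cv2.INTER_CUBIC)
a=np.hstack([crop(G['top']['p'],268,138,46,66)[:, :],crop(G['scene']['p'],208,182,84,84)]).astype(float)
cv2.imwrite("pics/crop2.png",np.clip((a-40)*1.7,0,255))
E
```

```text
top [100  95  97] [75 72 71]
scene [115 108 111] [115 108 111]
top [101  98 102] [78 74 71]
pin top [374.37 209.24] area 31.6 [ 0.4162 -0.3517  0.073 ]
pin scene [133.89 260.85] area 234.0 [ 0.4022 -0.3216  0.073 ]
rack ((362.5, 201.625), (29.75, 39.5), 0.0)
[ 0.44460219 -0.31587314  0.05      ]
hole top [290.5 186.9] area 8.6 [ 0.4948 -0.0573  0.105 ]
cover top [189.35 203.46] area 721.8 [0.4464 0.308  0.006 ]
((189.39279174804688, 203.5180206298828), (35.33480453491211, 24.82574462890625), 22.533248901367188) [[0.4298, 0.385, 0.006], [0.5137, 0.3509, 0.006], [0.4627, 0.2307, 0.006], [0.3793, 0.2652, 0.006]] [0.09057918 0.13060032 0.09024185] [0.44638303 0.30793816 0.006     ]
bar top [188.44 203.03] area 43.5 [0.4466 0.3076 0.03  ]
((188.4413604736328, 203.02581787109375), (15.455744743347168, 3.0549044609069824), 21.25050163269043)
bar scene [280.47 156.04] area 130.6 [0.4443 0.3081 0.024 ][ WARN:0@0.052] global loadsave.cpp:1063 imwrite_ Unsupported depth image for selected encoder is fallbacked to CV_8U.
```

View pics/crop2.png

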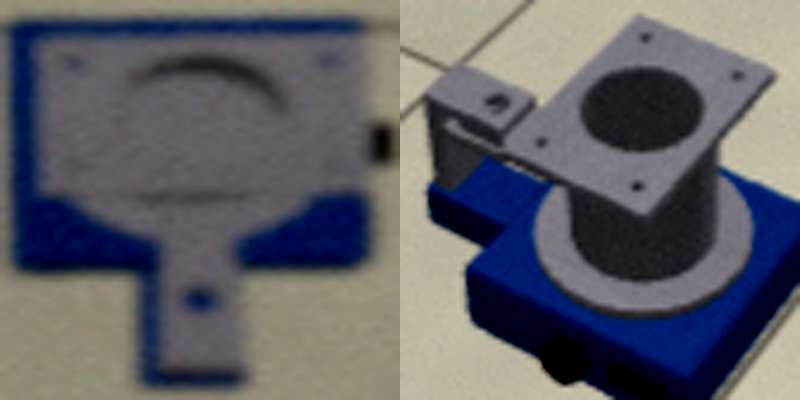

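Right crop: the four flange holes are at scene px (259.4,189.8), (279,197.7), (237.6,211.8) and (258,221), and the fork hole at (228.4,203.2). Left crop: the fork hole is at top px (291,187).

```bash
python3 - <<'E'
from h import *
G={n:np.load(n+"0.npz") for n in("top","scene")}
def cen(n,u,v,r,sign,up=8):
    g=cv2.GaussianBlur(G[n]['p'].astype(np.float32).mean(2),(0,0),.5)
    yy,xx=np.mgrid[-r:r+.01:1/up,-r:r+.01:1/up]
    for _ in range(4):
        c=cv2.remap(g,(xx+u).astype(np.float32),(yy+v).astype(np.float32),1)*sign
        m=np.clip(c-(c.max()+np.median(c))/2,0,None)*(xx**2+yy**2<r*r)
        u,v=u+(m*xx).sum()/m.sum(),v+(m*yy).sum()/m.sum()
    return u,v
def w(n,u,v,z): return onz(G[n]['K'],G[n]['T'],u,v,z)
H=[]
for u,v in((259.1,189.4),(278.6,197.4),(237.2,211.4),(257.6,220.7)):
    c=cen("scene",u,v,2.5,-1);H.append(w("scene",*c,.15));print("fl",np.round(c,2),H[-1].round(4))
H=np.array(H);print("centre",H.mean(0),"dists",[np.linalg.norm(H[i]-H[j]).round(4) for i,j in((0,1),(2,3),(0,2),(1,3),(0,3),(1,2))],"yaws",[np.degrees(np.arctan2(*(H[a]-H[b])[[1,0]])).round(2) for a,b in((0,2),(1,3),(0,1),(2,3))])
for n,u,v in(("scene",228,202.8),("top",290.6,187)):
    c=cen(n,u,v,3,-1);print("fork",n,np.round(c,2),w(n,*c,.105).round(4))
for u,v in((276.4,147.8),(305.6,147.6)):
    c=cen("top",u,v,2,-1);print("fl top",np.round(c,2),w("top",*c,.15).round(4))
c=cen("top",368.8,209.5,4,1);print("pin top",np.round(c,2),w("top",*c,.08).round(4))
c=cen("top",366,190,6,1);print("plug top",np.round(c,2),w("top",*c,.065).round(4))
for u,v,z in((134,259.6,.091),(134.8,264.1,.073)): print("pin scene",w("scene",u,v,z).round(4))
o=env.get_obs();print(o['tool_pos'],o['tool_rot'])
E
```

```text
fl [259.12 189.46] [ 0.5633 -0.0083  0.15  ]
fl [278.37 197.45] [ 0.6227 -0.0082  0.15  ]
fl [237.26 211.41] [ 0.5636 -0.1075  0.15  ]
fl [257.35 220.75] [ 0.6235 -0.1077  0.15  ]
centre [ 0.59327561 -0.05788168  0.15      ] dists [np.float64(0.0595), np.float64(0.06), np.float64(0.0992), np.float64(0.0995), np.float64(0.1162), np.float64(0.1156)] yaws [np.float64(90.18), np.float64(90.46), np.float64(-179.9), np.float64(179.82)]
fork scene [228.04 202.77] [ 0.4929 -0.0569  0.105 ]
fork top [290.5  186.89] [ 0.4948 -0.0573  0.105 ]
fl top [276.01 147.81] [ 0.6245 -0.0077  0.15  ]
fl top [305.23 147.54] [ 0.6244 -0.1069  0.15  ]
pin top [368.79 209.49] [ 0.4152 -0.3306  0.08  ]
plug top [365.94 190.12] [ 0.4843 -0.3262  0.065 ]
pin scene [ 0.4142 -0.3264  0.091 ]
pin scene [ 0.4117 -0.3272  0.073 ]
[ 0.17058324 -0.62672138  0.22956963] [-1.79902198e+02  6.35883106e-03  1.52307884e+01]
```

arm_command(series=[[[20,-14,0],0.05],[[54,-38,0],0.12],[[90,-64,0],0.19],[[126,-90,0],0.24],[[160,-114,0],0.266]], grip=-1)

```text
time_s: 0.6
tool_pos: [0.2962, -0.4731, 0.2301]
tool_rot: [-180.0, 0.0, -0.1]
force: [0.3, -0.4, 0.7]
grip_width: 0.0869
grasp_force: 0.0
```

```bash
cat > go.py <<'E'
import sys
from h import *
def to(x,y,z,yaw):
    o=env.get_obs();p=o['tool_pos'];r=np.radians(o['tool_rot'][2]);d=np.array([x,y,z])-p
    t=(np.radians(yaw)-r+np.pi)%(2*np.pi)-np.pi
    print("t",o['time_s'],"at",p.round(4),o['tool_rot'].round(2),"F",o['force'].round(1),"w",round(o['grip_width'],4),"q7",o['qpos'][6].round(0))
    print("shift mm",np.round(1000*np.array([d[0]*np.cos(r)+d[1]*np.sin(r),d[0]*np.sin(r)-d[1]*np.cos(r),-d[2]]),1),"turn",round(-t,3))
if __name__=="__main__": to(*map(float,sys.argv[1:5]))
E
python3 go.py .414 -.329 .18 0
```

```text
t 0.6 at [ 0.2962 -0.4731  0.2301] [-1.7996e+02  2.0000e-02 -8.0000e-02] F [ 0.3 -0.4  0.7] w 0.0869 q7 -36.0
shift mm [ 117.6 -144.3   50.1] turn -0.001
```

arm_command(series=[[[22,-28,8],0],[[52,-64,22],0],[[86,-105,38],0],[[110,-135,48],0],[[117.7,-144.3,52],0]])

```text
time_s: 1.1
tool_pos: [0.4157, -0.3249, 0.177]
tool_rot: [-179.8, 0.0, 0.5]
force: [0.7, 0.4, 0.5]
grip_width: 0.087
grasp_force: 0.0
```

arm_command(series=[[[0,0,20],0],[[0,0,50],0],[[0,0,80],0],[[0,0,100],0],[[0,0,107],0]])

```text
time_s: 1.6
tool_pos: [0.4109, -0.3303, 0.069]
tool_rot: [-179.8, 0.2, -0.1]
force: [-0.1, -1.3, -0.8]
grip_width: 0.087
grasp_force: 0.0
```

```bash
python3 go.py .414 -.329 .07 0; python3 - <<'E'
from h import *
p,d,K,T=cam("scene"); np.savez("s1.npz",p=p,d=d,K=K,T=T)
c=p[205:295,90:210];cv2.imwrite("pics/a.png",np.clip((cv2.resize(c,(800,600),interpolation=2).astype(float)-20)*1.5,0,255).astype(np.uint8))
E
```

```text
t 1.6 at [ 0.4109 -0.3303  0.069 ] [-1.7984e+02  2.2000e-01 -5.0000e-02] F [-0.1 -1.3 -0.8] w 0.087 q7 -58.0
shift mm [ 3.1 -1.3 -1. ] turn -0.001
```

View pics/a.png

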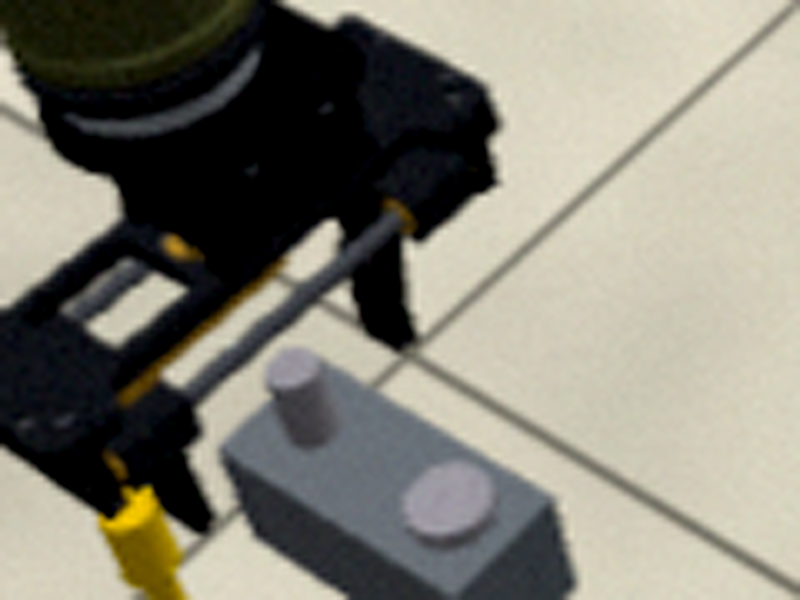

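The jaws straddle the pin: fingertips at crop px (205,530) and (405,345), pin head at (300,395). The yellow look-alike stands close to the near finger at (145,540), so I'm checking it hasn't been touched.

```bash
python3 - <<'E'
from h import *
g=np.load("scene0.npz");K,T=g['K'],g['T']
def ym(p):
    p=p.astype(int);m=((p[...,2]>120)&(p[...,0]<60)&(p[...,1]>100))
    k,l,s,c=cv2.connectedComponentsWithStats(m[270:320,90:130].astype(np.uint8)); i=1+np.argmax(s[1:,4]); return s[i],c[i]+[90,270],(l==i)
for f in("scene0.npz","s1.npz"):
    s,c,m=ym(np.load(f)['p']);print(f,s,c)
    v,u=np.nonzero(m);print("bottom",u[v==v.max()].mean()+90,v.max()+270,onz(K,T,u[v==v.max()].mean()+90,v.max()+270,0),"top",onz(K,T,u[v<v.min()+3].mean()+90,v.min()+271,.08))
P=cloud(g['d'],K,T);print(P[285,111].round(3),P[298,117].round(3))
E
python3 go.py .414 -.329 .07 0
```

```text
scene0.npz [15  8  9  7 46] [108.58695652 280.93478261]
bottom 107.0 284 [ 3.41880293e-01 -3.79279570e-01  1.11022302e-16] top [ 0.39947896 -0.39245991  0.08      ]
s1.npz [15  8 12 11 41] [110.63414634 282.34146341]
bottom 116.0 288 [ 0.37079044 -0.37475408  0.        ] top [ 0.40301104 -0.39017841  0.08      ]
[ 0.411 -0.399  0.073] [ 0.408 -0.398  0.017]
t 1.65 at [ 0.4111 -0.3304  0.0692] [-1.7985e+02  1.9000e-01 -5.0000e-02] F [-0.3  0.1 -0.2] w 0.0873 q7 -58.0
shift mm [ 2.9 -1.4 -0.8] turn -0.001
```

arm_command(series=[[[1.5,-0.7,0],0],[[3,-1.4,0],0],[[3,-1.4,0],0],[[3,-1.4,0],0],[[3,-1.4,0],0]], grip=1, grip_force=25)

```text
time_s: 2.15
tool_pos: [0.4161, -0.3298, 0.0721]
tool_rot: [180.0, -0.0, -0.0]
force: [0.4, -0.1, 1.0]
grip_width: 0.055
grasp_force: 0.0
```

```bash
python3 go.py .414 -.329 .07 0; python3 - <<'E'
from h import *
a=np.load("scene0.npz")['p'];p,d,K,T=cam("scene")
f=lambda p:((p[...,2].astype(int)-p[...,0]>50))[265:315,95:130].astype(np.uint8)
for q in(a,np.load("s1.npz")['p'],p):
    k,l,s,c=cv2.connectedComponentsWithStats(f(q));i=1+np.argmax(s[1:,4]);print(s[i],c[i])
E
```

```text
t 2.15 at [ 0.4161 -0.3298  0.0721] [ 1.7995e+02 -4.0000e-02 -1.0000e-02] F [ 0.4 -0.1  1. ] w 0.055 q7 -58.0
shift mm [-2.1 -0.8  2.1] turn -0.0
[  9  13  16  24 184] [16.72282609 23.08152174]
[ 10  13  15  24 175] [17.20571429 23.52      ]
[  9  12  16  25 172] [17.22093023 23.80813953]
```

arm_command(series=[[[0,0,0],0],[[0,0,0],0],[[0,0,0],0],[[0,0,0],0],[[0,0,0],0]])

```text
time_s: 2.7
tool_pos: [0.416, -0.3276, 0.0716]
tool_rot: [-179.9, 0.1, 0.0]
force: [-1.7, 5.9, 4.2]
grip_width: 0.0194
grasp_force: 25.0
```

arm_command(series=[[[0,0,0],0],[[0,0,0],0],[[0,0,0],0],[[0,0,0],0],[[0,0,0],0]])

```text
time_s: 3.2
tool_pos: [0.416, -0.3277, 0.0716]
tool_rot: [-179.9, 0.0, 0.0]
force: [-0.3, 5.2, 3.7]
grip_width: 0.0194
grasp_force: 25.0
```

```bash
python3 go.py .414 -.329 .07 0;
```

```text
t 3.2 at [ 0.416  -0.3277  0.0716] [-1.7986e+02  5.0000e-02  4.0000e-02] F [-0.3  5.2  3.7] w 0.0194 q7 -58.0
shift mm [-2.   1.3  1.6] turn 0.001
```

arm_command(series=[[[0,0,-10],0],[[0,0,-35],0],[[0,0,-65],0],[[0,0,-95],0],[[0,0,-115],0]])

```text
time_s: 3.7
tool_pos: [0.4164, -0.331, 0.1895]
tool_rot: [179.8, -0.1, -0.0]
force: [-0.1, 0.3, -1.0]
grip_width: 0.019
grasp_force: 24.9
```

arm_command(series=[[[10,-30,0],0],[[22,-75,0],0],[[34,-120,0],0],[[46,-160,0],0],[[54,-185,0],0]])

```text
time_s: 4.2
tool_pos: [0.4709, -0.1417, 0.1874]
tool_rot: [179.9, -0.1, 0.2]
force: [0.8, -1.0, -0.5]
grip_width: 0.0192
grasp_force: 24.9
```

```bash
python3 go.py .496 -.0575 .187 0;
```

```text
t 4.2 at [ 0.4709 -0.1417  0.1874] [ 1.7993e+02 -1.0000e-01  1.8000e-01] F [ 0.8 -1.  -0.5] w 0.0192 q7 -77.0
shift mm [ 25.4 -84.1   0.4] turn 0.003
```

arm_command(series=[[[8,-26,0],0],[[18,-58,0],0],[[24,-78,0],0],[[25.4,-84,0],0],[[25.4,-84,0],0]])

```text
time_s: 4.7
tool_pos: [0.4955, -0.0607, 0.1869]
tool_rot: [179.9, -0.0, 0.1]
force: [-0.9, -0.0, -1.2]
grip_width: 0.0194
grasp_force: 24.9
```

arm_command(series=[[[0,0,0],0],[[0,0,0],0],[[0,0,0],0],[[0,0,0],0],[[0,0,0],0]])

```text
time_s: 5.2
tool_pos: [0.4952, -0.0609, 0.1865]
tool_rot: [180.0, 0.0, -0.0]
force: [0.2, -0.1, -1.6]
grip_width: 0.0192
grasp_force: 24.9
```

```bash
python3 go.py .494 -.0575 .187 0; python3 - <<'E'
from h import *
for n in("scene","top"):
    p,d,K,T=cam(n); np.savez(n+"2.npz",p=p,d=d,K=K,T=T)
s=np.load("scene2.npz")['p'][160:235,180:280]; 
cv2.imwrite("pics/b.png",np.clip((cv2.resize(s,(800,600),interpolation=2).astype(float)-20)*1.6,0,255).astype(np.uint8))
E
```

```text
t 5.2 at [ 0.4952 -0.0609  0.1865] [ 1.7999e+02  0.0000e+00 -5.0000e-02] F [ 0.2 -0.1 -1.6] w 0.0192 q7 -87.0
shift mm [-1.3 -3.4 -0.5] turn -0.001
```

View pics/b.png

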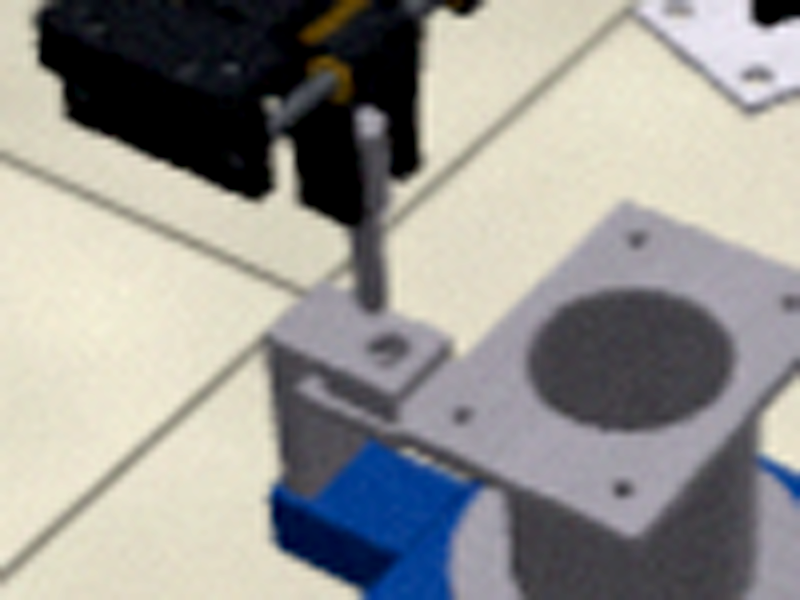

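The pin hangs straight with its tip at crop px (373,308), and the fork hole is at (388,347). I'm computing the offset between the shank axis and the hole.

```bash
python3 - <<'E'
from h import *
g=np.load("scene2.npz");K,T=g['K'],g['T'];im=cv2.GaussianBlur(g['p'].astype(np.float32).mean(2),(0,0),.4)
up=8
for v in(187,189,191,192,193,194,195,196,197,198,199):
    x=np.arange(218,236,1/up,dtype=np.float32)[None];r=cv2.remap(im,x,np.full_like(x,v),1)[0]
    bg=np.percentile(r,85);lo=r[(x[0]>224)&(x[0]<229)].min();m=r<(bg+lo)/2
    i=np.argmin(np.where((x[0]>224)&(x[0]<229),r,1e9));a=b=i
    while a>0 and m[a-1]:a-=1
    while b<len(m)-1 and m[b+1]:b+=1
    print(v,"L %.2f R %.2f mid %.2f lo %.0f bg %.0f"%(x[0,a],x[0,b],(x[0,a]+x[0,b])/2,lo,bg))
x=np.full((1,200),226.3,np.float32);y=np.linspace(185,205,200,dtype=np.float32)[None]
print(cv2.remap(im,x,y,1)[0][60:160:4].round(0), y[0][60:160:4].round(1))
for z in(.125,.13,.14,.15,.16):print(z,np.round(proj(K,T,[.4935,-.0573,z]),2),"per x mm",(np.array(proj(K,T,[.4945,-.0573,z]))-proj(K,T,[.4935,-.0573,z])).round(2),"per y mm",(np.array(proj(K,T,[.4935,-.0563,z]))-proj(K,T,[.4935,-.0573,z])).round(2))
print(proj(K,T,[.4935,-.0573,.105]))
E
```

```text
187 L 221.00 R 226.75 mid 223.88 lo 18 bg 154
189 L 223.00 R 227.50 mid 225.25 lo 60 bg 154
191 L 223.38 R 227.38 mid 225.38 lo 61 bg 155
192 L 223.00 R 227.50 mid 225.25 lo 63 bg 154
193 L 222.38 R 227.62 mid 225.00 lo 62 bg 155
194 L 223.50 R 227.75 mid 225.62 lo 64 bg 154
195 L 223.75 R 227.75 mid 225.75 lo 63 bg 154
196 L 223.25 R 227.88 mid 225.56 lo 60 bg 154
197 L 223.25 R 227.88 mid 225.56 lo 63 bg 155
198 L 223.88 R 227.75 mid 225.81 lo 63 bg 155
199 L 218.00 R 228.62 mid 223.31 lo 100 bg 154
[ 73.  71.  70.  69.  68.  67.  67.  67.  67.  66.  65.  64.  63.  63.
  63.  64.  66.  68.  78.  90. 103. 109. 116. 117. 116.] [191.  191.4 191.8 192.2 192.6 193.  193.4 193.8 194.2 194.6 195.1 195.5
 195.9 196.3 196.7 197.1 197.5 197.9 198.3 198.7 199.1 199.5 199.9 200.3
 200.7]
0.125 [227.62 197.48] per x mm [0.3  0.13] per y mm [ 0.22 -0.21]
0.13 [227.49 196.09] per x mm [0.3  0.13] per y mm [ 0.22 -0.21]
0.14 [227.23 193.28] per x mm [0.3  0.13] per y mm [ 0.23 -0.21]
0.15 [226.96 190.44] per x mm [0.3  0.13] per y mm [ 0.23 -0.21]
0.16 [226.69 187.56] per x mm [0.3  0.13] per y mm [ 0.23 -0.21]
(np.float64(228.12615950072643), np.float64(202.94099086116972))
```

arm_command(series=[[[2,-1.5,0],0],[[3.9,-3.1,5],0],[[3.9,-3.1,12],0],[[3.9,-3.1,12],0],[[3.9,-3.1,12],0]])

```text
time_s: 5.8
tool_pos: [0.4989, -0.0574, 0.174]
tool_rot: [-180.0, 0.1, -0.0]
force: [-0.1, -0.2, -1.7]
grip_width: 0.0194
grasp_force: 24.9
```

```bash
cat > tip.py <<'E'
from h import *
o=env.get_obs();print(o['time_s'],o['tool_pos'].round(4),o['tool_rot'].round(2),o['force'].round(1))
ims=[cam("scene") for _ in range(3)];_,_,K,T=ims[0]
im=cv2.GaussianBlur(np.mean([i[0].astype(np.float32).mean(2) for i in ims],0),(0,0),.4)
zt=o['tool_pos'][2]+.0014-.062
for z in(zt+.004,zt+.01,zt+.016):
    u0,v0=proj(K,T,[.4935,-.0573,z])
    x=np.arange(u0-8,u0+8,.1,dtype=np.float32)[None];r=cv2.remap(im,x,np.full_like(x,v0),1)[0]
    c=abs(x[0]-u0)<3;lo=r[c].min();i=np.argmin(np.where(c,r,1e9));hi=r[(x[0]-u0>3)].max();t=(lo+hi)/2;a=b=i
    while a>0 and r[a-1]<t:a-=1
    while b<len(r)-1 and r[b+1]<t:b+=1
    print("v %.1f hole-axis u %.2f shank L %.2f R %.2f mid %.2f"%(v0,u0,x[0,a],x[0,b],(x[0,a]+x[0,b])/2))
u0,v0=proj(K,T,[.4935,-.0573,zt]);y=np.arange(v0-4,v0+5,.5,dtype=np.float32)[None]
print("tip pred",round(u0,2),round(v0,2));print(np.c_[y[0],cv2.remap(im,np.full_like(y,u0),y,1)[0]].round(1).tolist())
import sys
if len(sys.argv)>1:
    s=ims[0][0][160:235,180:280];cv2.imwrite(sys.argv[1],np.clip((cv2.resize(s,(800,600),interpolation=2).astype(float)-20)*1.6,0,255).astype(np.uint8))
E
python3 tip.py pics/c.png
```

```text
5.8 [ 0.4989 -0.0574  0.174 ] [-1.7999e+02  6.0000e-02 -0.0000e+00] [-0.1 -0.2 -1.7]
v 199.6 hole-axis u 227.81 shank L 225.61 R 230.31 mid 227.96
v 197.9 hole-axis u 227.66 shank L 225.26 R 230.06 mid 227.66
v 196.3 hole-axis u 227.50 shank L 225.60 R 229.90 mid 227.75
tip pred 227.91 200.66
[[196.6999969482422, 63.099998474121094], [197.1999969482422, 63.400001525878906], [197.6999969482422, 63.20000076293945], [198.1999969482422, 63.29999923706055], [198.6999969482422, 63.79999923706055], [199.1999969482422, 64.0], [199.6999969482422, 63.20000076293945], [200.1999969482422, 63.099998474121094], [200.6999969482422, 64.30000305175781], [201.1999969482422, 64.5], [201.6999969482422, 62.5], [202.1999969482422, 61.900001525878906], [202.6999969482422, 64.5], [203.1999969482422, 70.0999984741211], [203.6999969482422, 82.19999694824219], [204.1999969482422, 91.0], [204.6999969482422, 92.5999984741211], [205.1999969482422, 97.0999984741211]]
```

View pics/c.png

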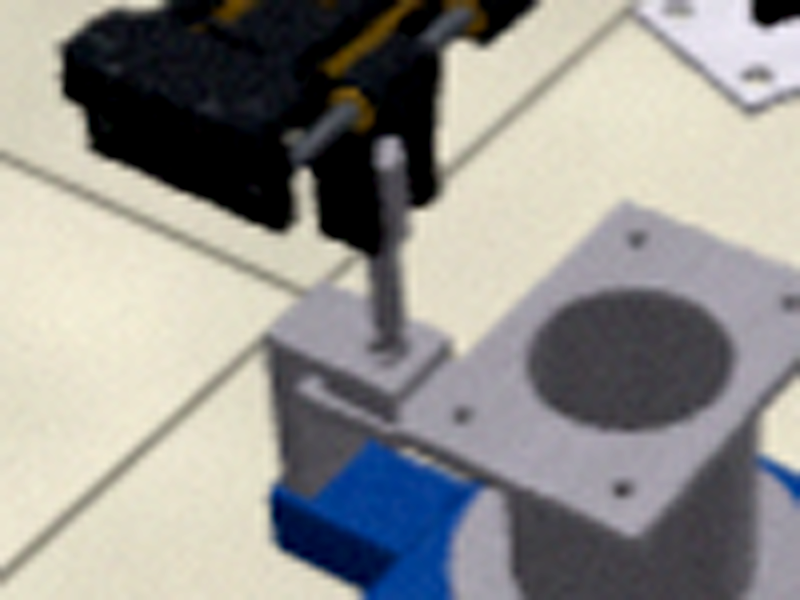

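The shank is laterally on the hole axis (within 0.3 px), and the tip at about (388,338) sits just above the hole, so I'm lowering gently.

arm_command(series=[[[0,0,4],0],[[0,0,7],0],[[0,0,10],0],[[0,0,12],0],[[0,0,13],0]])

```text
time_s: 6.45
tool_pos: [0.4987, -0.0574, 0.1614]
tool_rot: [180.0, 0.1, -0.0]
force: [-2.9, -0.7, 0.5]
grip_width: 0.0192
grasp_force: 24.9
```

arm_command(series=[[[0,0,0],0],[[0,0,0],0],[[0,0,0],0],[[0,0,0],0],[[0,0,0],0]])

```text
time_s: 6.95
tool_pos: [0.4988, -0.0574, 0.1612]
tool_rot: [-180.0, 0.1, -0.0]
force: [-2.4, -0.9, -2.0]
grip_width: 0.0194
grasp_force: 24.9
```

arm_command(series=[[[-0.7,0,3],0],[[-0.7,0,7],0],[[-0.7,0,11],0],[[-0.7,0,15],0],[[-0.7,0,18],0]])

```text
time_s: 7.45
tool_pos: [0.4982, -0.0573, 0.1429]
tool_rot: [-180.0, 0.1, -0.0]
force: [-4.8, 0.2, 0.4]
grip_width: 0.0191
grasp_force: 24.9
```

arm_command(series=[[[0,0,4],0],[[0,0,8],0],[[0,0,12],0],[[0,0,16],0],[[0,0,18],0]])

```text
time_s: 7.95
tool_pos: [0.4976, -0.0572, 0.1248]
tool_rot: [-180.0, 0.1, -0.0]
force: [-6.5, 0.1, 2.2]
grip_width: 0.0191
grasp_force: 24.9
```

arm_command(series=[[[-0.8,0,0],0],[[-0.8,0,1],0],[[-0.8,0,2.5],0],[[-0.8,0,4],0],[[-0.8,0,4],0]])

```text
time_s: 8.45
tool_pos: [0.4974, -0.0572, 0.1216]
tool_rot: [180.0, 0.0, -0.0]
force: [-3.7, 1.2, 2.6]
grip_width: 0.0192
grasp_force: 24.9
```

```bash
python3 go.py .498 -.0575 .1216 0
```

```text
t 8.45 at [ 0.4974 -0.0572  0.1216] [ 1.8e+02  5.0e-02 -0.0e+00] F [-3.7  1.2  2.6] w 0.0192 q7 -90.0
shift mm [0.6 0.3 0. ] turn -0.0
```

arm_command(series=[[[-0.5,0,0.7],0],[[-0.5,0,1.5],0],[[-0.5,0,2],0],[[-0.5,0,2],0],[[-0.5,0,2],0]])

```text
time_s: 8.95
tool_pos: [0.4975, -0.0572, 0.1215]
tool_rot: [180.0, -0.0, -0.0]
force: [-9.6, 2.7, 13.1]
grip_width: 0.0192
grasp_force: 24.9
```

Seated: z has stopped and the force has risen. Releasing.

arm_command(series=[[[0,0,-1],0],[[0,0,-1],0],[[0,0,-1],0],[[0,0,-1],0],[[0,0,-1],0]], grip=0)

```text
time_s: 9.45
tool_pos: [0.4975, -0.0575, 0.1204]
tool_rot: [180.0, -0.0, -0.0]
force: [-0.5, 0.4, 0.7]
grip_width: 0.0423
grasp_force: 0.0
```

arm_command(series=[[[0,0,-5],0],[[0,0,-20],0],[[0,0,-50],0],[[0,0,-80],0],[[0,0,-100],0]])

```text
time_s: 9.95
tool_pos: [0.4981, -0.0574, 0.2231]
tool_rot: [180.0, -0.2, 0.0]
force: [-0.2, -0.0, -0.0]
grip_width: 0.0432
grasp_force: 0.0
```

```bash
python3 go.py .4464 .308 .12 67.9; python3 go.py .4464 .308 .12 -112.1
```

```text
t 9.95 at [ 0.4981 -0.0574  0.2231] [ 1.7996e+02 -1.6000e-01  0.0000e+00] F [-0.2 -0.  -0. ] w 0.0432 q7 -87.0
shift mm [ -51.7 -365.4  103.1] turn -1.185
t 9.95 at [ 0.4981 -0.0574  0.2231] [ 1.7996e+02 -1.6000e-01  0.0000e+00] F [-0.2 -0.  -0. ] w 0.0432 q7 -87.0
shift mm [ -51.7 -365.4  103.1] turn 1.957
```

arm_command(series=[[[-2,-15,0],-0.14],[[-6,-50,0],-0.28],[[-13,-95,0],-0.42],[[-20,-140,0],-0.56],[[-26,-185,0],-0.7]])

```text
time_s: 10.45
tool_pos: [0.4709, 0.1292, 0.221]
tool_rot: [179.9, -0.0, 40.4]
force: [-0.1, -0.2, -0.6]
grip_width: 0.0436
grasp_force: 0.0
```

```bash
python3 go.py .4464 .308 .12 67.9
```

```text
t 10.45 at [0.4709 0.1292 0.221 ] [ 1.7994e+02 -4.0000e-02  4.0390e+01] F [-0.1 -0.2 -0.6] w 0.0436 q7 -68.0
shift mm [  97.2 -152.1  101. ] turn -0.48
```

arm_command(series=[[[22,-35,10],-0.13],[[48,-76,40],-0.26],[[74,-115,70],-0.38],[[92,-144,85],-0.46],[[97.2,-152,101],-0.48]])

```text
time_s: 10.95
tool_pos: [0.4449, 0.3124, 0.1188]
tool_rot: [-179.8, -0.2, 68.1]
force: [0.3, 0.1, 0.4]
grip_width: 0.0438
grasp_force: 0.0
```

arm_command(series=[[[0,0,0],0],[[0,0,0],0],[[0,0,0],0],[[0,0,0],0],[[0,0,0],0]])

```text
time_s: 11.45
tool_pos: [0.4487, 0.3056, 0.1203]
tool_rot: [179.9, -0.0, 67.5]
force: [-0.2, 0.5, -0.2]
grip_width: 0.0435
grasp_force: 0.0
```

```bash
python3 go.py .4464 .308 .021 67.9; python3 - <<'E'
from h import *
p,d,K,T=cam("scene"); np.savez("s3.npz",p=p,d=d,K=K,T=T)
a=p[105:180,240:340];b=p[180:230,208:268]
a=cv2.resize(a,(480,360),interpolation=2);b=cv2.resize(b,(320,267),interpolation=2)
b=np.vstack([b,np.zeros((93,320,3),np.uint8)])
cv2.imwrite("pics/d.png",np.clip((np.hstack([a,b]).astype(float)-10)*1.5,0,255).astype(np.uint8))
E
```

```text
t 11.45 at [0.4487 0.3056 0.1203] [ 1.799e+02 -2.000e-02  6.748e+01] F [-0.2  0.5 -0.2] w 0.0435 q7 -71.0
shift mm [ 1.3 -3.1 99.3] turn -0.007
```

View pics/d.png

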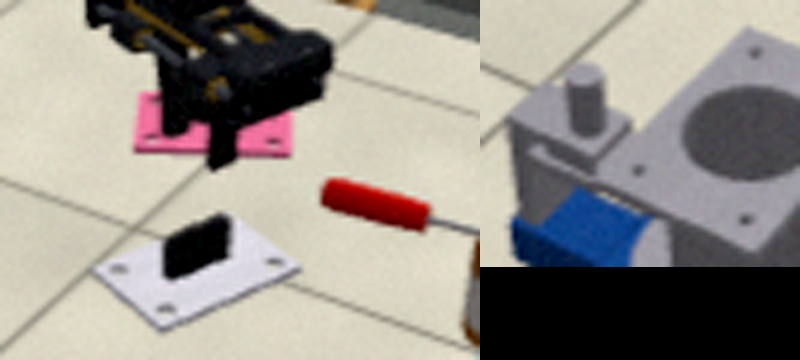

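The pin head sits on the fork (right half, (585,100)). The gripper hovers over the grey cover's bar (left half, (197,245)), so I descend.

arm_command(series=[[[1.3,-1.5,15],-0.004],[[1.3,-3.1,45],-0.007],[[1.3,-3.1,75],-0.007],[[1.3,-3.1,92],-0.007],[[1.3,-3.1,100],-0.007]])

```text
time_s: 12.0
tool_pos: [0.444, 0.3081, 0.0172]
tool_rot: [-179.9, 0.1, 68.0]
force: [0.4, 0.2, -0.2]
grip_width: 0.0436
grasp_force: 0.0
```

arm_command(series=[[[0,0,0],0],[[0,0,0],0],[[0,0,0],0],[[0,0,0],0],[[0,0,0],0]], grip=1, grip_force=50)

```text
time_s: 12.5
tool_pos: [0.4461, 0.309, 0.0203]
tool_rot: [179.9, -0.1, 68.0]
force: [0.1, 0.0, 2.1]
grip_width: 0.0117
grasp_force: 49.3
```

arm_command(series=[[[0,0,0],0],[[0,0,0],0],[[0,0,0],0],[[0,0,0],0],[[0,0,0],0]])

```text
time_s: 13.0
tool_pos: [0.4461, 0.309, 0.0203]
tool_rot: [179.9, -0.0, 68.0]
force: [-0.1, -1.5, 6.4]
grip_width: 0.0117
grasp_force: 50.0
```

```bash
python3 go.py .4464 .308 .021 67.9
```

```text
t 13.0 at [0.4461 0.309  0.0203] [ 1.7993e+02 -3.0000e-02  6.7980e+01] F [-0.1 -1.5  6.4] w 0.0117 q7 -77.0
shift mm [-0.8  0.6 -0.7] turn 0.001
```

arm_command(series=[[[0,0,-10],0],[[0,0,-40],0],[[0,0,-85],0],[[0,0,-130],0],[[0,0,-165],0]])

```text
time_s: 13.5
tool_pos: [0.4448, 0.3093, 0.1869]
tool_rot: [180.0, -0.0, 68.1]
force: [0.5, 0.5, -2.0]
grip_width: 0.0112
grasp_force: 50.0
```

arm_command(series=[[[0,0,-15],0],[[0,0,-25],0],[[0,0,-25],0],[[0,0,-25],0],[[0,0,-25],0]])

```text
time_s: 14.0
tool_pos: [0.4445, 0.3082, 0.2076]
tool_rot: [-179.9, 0.1, 68.0]
force: [0.4, -0.8, -2.1]
grip_width: 0.0119
grasp_force: 50.0
```

```bash
python3 go.py .5938 -.0577 .212 90
```

```text
t 14.0 at [0.4445 0.3082 0.2076] [-1.7986e+02  1.4000e-01  6.8010e+01] F [ 0.4 -0.8 -2.1] w 0.0119 q7 -67.0
shift mm [-283.3  275.5   -4.4] turn -0.384
```

arm_command(series=[[[-12,12,-2],-0.03],[[-35,34,-4],-0.08],[[-62,60,-4.4],-0.13],[[-90,88,-4.4],-0.18],[[-118,115,-4.4],-0.23]])

```text
time_s: 14.5
tool_pos: [0.5076, 0.1548, 0.2127]
tool_rot: [-179.9, 0.0, 81.3]
force: [0.3, -0.2, -2.8]
grip_width: 0.0114
grasp_force: 50.0
```

```bash
python3 go.py .5938 -.0577 .212 90.2
```

```text
t 14.5 at [0.5076 0.1548 0.2127] [-1.799e+02  3.000e-02  8.133e+01] F [ 0.3 -0.2 -2.8] w 0.0114 q7 -34.0
shift mm [-197.   117.2    0.7] turn -0.155
```

arm_command(series=[[[-28,17,0],-0.03],[[-56,34,0],-0.06],[[-84,50,0],-0.09],[[-112,67,0],-0.12],[[-138,82,0],-0.15]])

```text
time_s: 15.0
tool_pos: [0.5674, 0.0057, 0.2123]
tool_rot: [-179.9, -0.0, 89.8]
force: [0.2, -0.2, -3.0]
grip_width: 0.0114
grasp_force: 50.0
```

arm_command(series=[[[-20,12,0],-0.005],[[-42,25,0],-0.005],[[-54,32,0],-0.005],[[-59,35,0],-0.005],[[-59,35,0],-0.005]])

```text
time_s: 15.5
tool_pos: [0.6024, -0.0514, 0.2134]
tool_rot: [-179.9, -0.1, 90.0]
force: [0.6, 0.5, -2.8]
grip_width: 0.0117
grasp_force: 50.0
```

arm_command(series=[[[0,0,0],0],[[0,0,0],0],[[0,0,0],0],[[0,0,0],0],[[0,0,0],0]])

```text
time_s: 16.0
tool_pos: [0.6023, -0.0515, 0.2141]
tool_rot: [180.0, 0.0, 90.1]
force: [-0.1, 0.1, -2.0]
grip_width: 0.0114
grasp_force: 50.0
```

```bash
python3 go.py .5938 -.0577 .186 90.2; python3 - <<'E'
from h import *
p,d,K,T=cam("scene"); np.savez("s4.npz",p=p,d=d,K=K,T=T)
cv2.imwrite("pics/e.png",np.clip((cv2.resize(p[145:235,200:320],(800,600),interpolation=2).astype(float)-20)*1.5,0,255).astype(np.uint8))
E
```

```text
t 16.0 at [ 0.6023 -0.0515  0.2141] [1.7999e+02 2.0000e-02 9.0080e+01] F [-0.1  0.1 -2. ] w 0.0114 q7 -7.0
shift mm [-6.2 -8.5 28.1] turn -0.002
```

View pics/e.png

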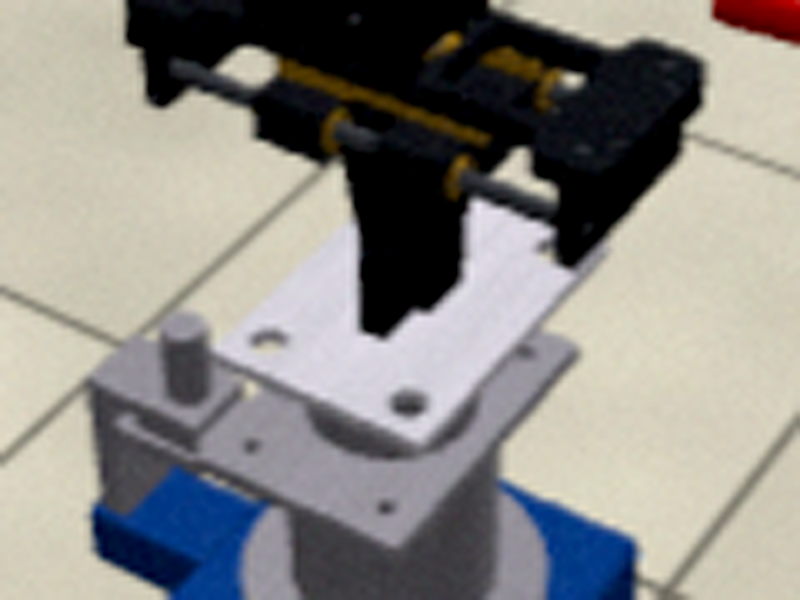

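The plate is held level above the flange. Cover holes are at crop px (268,338) and (407,404), with the flange holes below at (250,445) and (387,507).

```bash
cat > cov.py <<'E'
from h import *
import sys
f=sys.argv[1]; ex,ey=float(sys.argv[2]),float(sys.argv[3])  # expected cover centre
o=env.get_obs();z=o['tool_pos'][2]-.0203+.006
L=[cam("scene") for _ in range(2)] ;K,T=L[0][2:];im=np.mean([l[0].astype(np.float32).mean(2) for l in L],0)
cv2.imwrite(f,np.clip((cv2.resize(L[0][0][145:235,200:320],(800,600),interpolation=2).astype(float)-20)*1.5,0,255).astype(np.uint8))
Q=[]
for dx in(-.03,.03):
    u,v=proj(K,T,[ex+dx,ey-.05,z]);r=4;yy,xx=np.mgrid[-r:r+.01:.125,-r:r+.01:.125]
    for _ in range(5):
        c=cv2.remap(im,(xx+u).astype(np.float32),(yy+v).astype(np.float32),1)
        m=np.clip((np.percentile(c,60)+c.min())/2+10-c,0,None)*(xx**2+yy**2<3.2**2)
        u,v=u+(m*xx).sum()/m.sum(),v+(m*yy).sum()/m.sum()
    Q.append(onz(K,T,u,v,z));print("hole px %.2f %.2f"%(u,v),Q[-1].round(4))
    for s in(-1,): pass
d=Q[1]-Q[0];c=(Q[0]+Q[1])/2;a=np.arctan2(d[1],d[0]);print("dist",np.linalg.norm(d).round(4),"yaw",np.degrees(a).round(2),"centre",(c+.05*np.array([-np.sin(a),np.cos(a),0])).round(4))
print(o['time_s'],o['tool_pos'].round(4),o['tool_rot'].round(2),o['force'].round(1))
E
python3 cov.py pics/f.png .602 -.0525
```

```text
hole px 239.73 195.25 [ 0.5683 -0.0995  0.1997]
hole px 260.68 205.34 [ 0.6301 -0.1021  0.1997]
dist 0.0619 yaw -2.48 centre [ 0.6014 -0.0508  0.1997]
16.05 [ 0.6023 -0.0516  0.214 ] [1.7999e+02 2.0000e-02 9.0070e+01] [-0.4  0.5 -2.7]
```

arm_command(series=[[[-3,-4,2],0],[[-6.5,-8,8],0],[[-6.5,-8,16],0],[[-6.5,-8,24],0],[[-6.5,-8,28],0]])

```text
time_s: 16.65
tool_pos: [0.5937, -0.0582, 0.1845]
tool_rot: [-179.9, -0.0, 90.1]
force: [-0.5, -0.1, -3.4]
grip_width: 0.0113
grasp_force: 50.0
```

arm_command(series=[[[0,0,0],0],[[0,0,0],0],[[0,0,0],0],[[0,0,0],0],[[0,0,0],0]])

```text
time_s: 17.15
tool_pos: [0.5946, -0.0582, 0.1862]
tool_rot: [180.0, 0.0, 90.1]
force: [0.3, 0.7, -2.0]
grip_width: 0.0118
grasp_force: 50.0
```

```bash
python3 cov.py pics/g.png .5938 -.0577; python3 - <<'E'
from h import *
L=[cam("scene") for _ in range(2)];K,T=L[0][2:];im=cv2.GaussianBlur(np.mean([l[0].astype(np.float32) for l in L],0),(0,0),.5)
z=env.get_obs()['tool_pos'][2]-.0203+.006
# sample profiles across the front (-y) edge and left(-x)/right(+x) upper edges of the plate
def edge(P0,dirn,n=21,span=.012):
    s=np.linspace(-span,span,97);pts=np.array([proj(K,T,P0+dirn*t) for t in s]).astype(np.float32)
    r=cv2.remap(im,pts[None,:,0],pts[None,:,1],1)[0].mean(-1);g=abs(np.gradient(cv2.GaussianBlur(r[:,None],(0,0),3)[:,0]))
    w=np.where(g>.6*g.max(),g,0);return (w*s).sum()/w.sum()*1000
c=np.array([.5938,-.0577,z])
print("front",[round(edge(c+[dx,-.065,0],np.array([0,-1.,0])),1) for dx in np.linspace(-.035,.035,8)])
print("right",[round(edge(c+[.045,dy,0],np.array([1.,0,0])),1) for dy in np.linspace(-.055,.03,8)])
print("left",[round(edge(c+[-.045,dy,0],np.array([-1.,0,0])),1) for dy in np.linspace(-.055,.03,8)])
c[2]=.15
print("fl front",[round(edge(c+[dx,-.065,0],np.array([0,-1.,0])),1) for dx in np.linspace(-.035,.035,8)])
print("fl right",[round(edge(c+[.045,dy,0],np.array([1.,0,0])),1) for dy in np.linspace(-.055,.03,8)])
E
```

```text
hole px 235.93 204.57 [ 0.561  -0.1075  0.1719]
hole px 256.49 213.64 [ 0.621  -0.1069  0.1719]
dist 0.06 yaw 0.63 centre [ 0.5904 -0.0572  0.1719]
17.15 [ 0.5946 -0.0582  0.1862] [1.7998e+02 1.0000e-02 9.0060e+01] [ 0.3  0.7 -2. ]
front [np.float64(-3.3), np.float64(0.1), np.float64(0.4), np.float64(-0.1), np.float64(-0.4), np.float64(-0.4), np.float64(0.4), np.float64(-0.1)]
right [np.float64(2.4), np.float64(1.7), np.float64(1.7), np.float64(0.7), np.float64(-2.3), np.float64(0.7), np.float64(-2.7), np.float64(-1.1)]
left [np.float64(2.3), np.float64(6.2), np.float64(2.9), np.float64(2.5), np.float64(2.1), np.float64(-10.5), np.float64(-5.8), np.float64(5.6)]
fl front [np.float64(3.4), np.float64(-0.9), np.float64(0.1), np.float64(2.5), np.float64(2.0), np.float64(-0.3), np.float64(-0.6), np.float64(0.2)]
fl right [np.float64(-0.2), np.float64(-0.1), np.float64(-0.4), np.float64(-0.4), np.float64(5.4), np.float64(3.5), np.float64(3.7), np.float64(3.7)]
```

View pics/g.png

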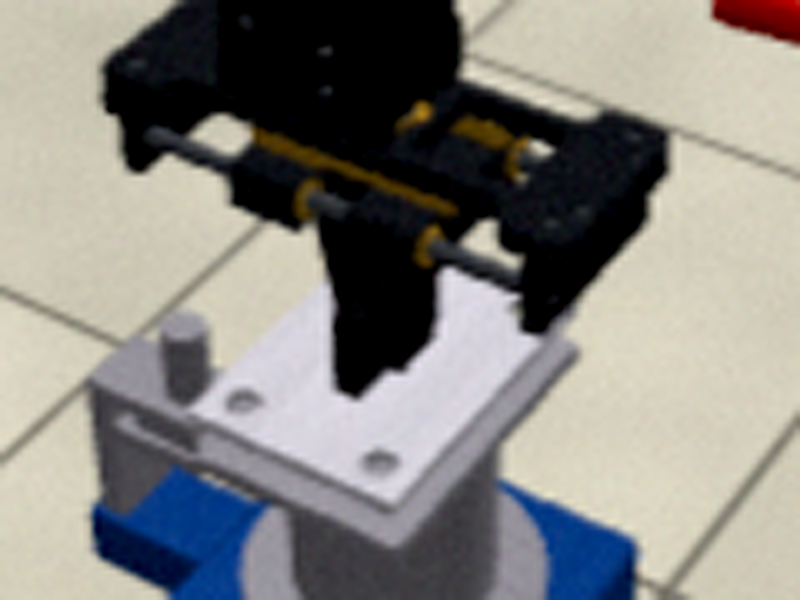

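The plate now lies over the flange with edges parallel (front corner at (393,505), flange corner just below at (400,545)). One small trim in x follows, then a height and pin check.

arm_command(series=[[[0.5,-1.2,0.5],0],[[0.5,-1.2,0.5],0],[[0.5,-1.2,0.5],0],[[0.5,-1.2,0.5],0],[[0.5,-1.2,0.5],0]])

```text
time_s: 17.85
tool_pos: [0.5932, -0.0577, 0.1854]
tool_rot: [-180.0, 0.0, 90.1]
force: [0.1, 0.6, -2.2]
grip_width: 0.0118
grasp_force: 50.0
```

arm_command(series=[[[0,0,0],0],[[0,0,0],0],[[0,0,0],0],[[0,0,0],0],[[0,0,0],0]])

```text
time_s: 18.35
tool_pos: [0.5932, -0.0577, 0.1854]
tool_rot: [180.0, 0.0, 90.1]
force: [0.8, 0.4, -2.5]
grip_width: 0.0112
grasp_force: 50.0
```

```bash
python3 - <<'E'
from h import *
o=env.get_obs();print(o['tool_pos'].round(4),o['tool_rot'].round(2),o['force'].round(1),o['joint_velocities'].round(2).max())
L=[cam("scene") for _ in range(4)];K,T=L[0][2:];d=np.median([l[1] for l in L],0);P=cloud(d,K,T)
for nm,dx,dy in(("front mid",0,-.05),("fr right",.038,-.03),("left",-.038,-.03),("right back",.038,.0),("left mid",-.035,0)):
    u,v=map(lambda t:int(round(t)),proj(K,T,[.5938+dx,-.0577+dy,.172]));print(nm,np.median(P[v-1:v+2,u-1:u+2].reshape(-1,3),0).round(4))
g=np.load("scene0.npz");Q=cloud(g['d'],g['K'],g['T'])
for dx,dy in((0,-.05),(.038,-.03),(-.038,-.03)):
    u,v=map(lambda t:int(round(t)),proj(K,T,[.5938+dx,-.0577+dy,.15]));print("flange before",np.median(Q[v-1:v+2,u-1:u+2].reshape(-1,3),0).round(4))
E
```

```text
[ 0.5932 -0.0577  0.1854] [1.800e+02 1.000e-02 9.006e+01] [ 0.8  0.4 -2.5] 0.07
front mid [ 0.5943 -0.1078  0.1714]
fr right [ 0.6325 -0.0872  0.1712]
left [ 0.5547 -0.086   0.1712]
right back [ 0.6302 -0.0565  0.1712]
left mid [ 0.559  -0.0572  0.1713]
flange before [ 0.5932 -0.1069  0.1501]
flange before [ 0.6319 -0.0864  0.1503]
flange before [ 0.5552 -0.0884  0.1495]
```

Depth puts the plate's top at z = 171 mm everywhere, so it is level with about a 15 mm gap, and it is centred and still. Handing in.

```bash
python3 -c "
from cell import env
print(env.sign_off())"
```

```text
the job is handed in; nothing more can be done
None
```

The job is handed in: the tall-headed pin is seated in the fork and released, and the grey cover is held still and level about 15 mm above the flange, its four holes lined up to within about 2 mm by my measurements, after about 18.6 s of the 64 s allowed.

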